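Free the seized red hold-down clamp at the module test bench

TASK

The red-knobbed hold-down clamp has seized. Break its knob loose with a short firm counter-clockwise twist (seen from above), then turn it on, freely, until its steel finger has swung fully open to its stop, and let go. Leave the blue and the black clamps shut.

Things in the scene. Friction and masses are not known exactly. Their poses are not given: they have to be found in the camera images.
- red_clamp_grip (a point): Grip point on the red knob's upright axis, 104 mm above the bench. Knob: red bar 52 long, 14 thick, 36 mm tall (80 to 116 mm above the bench) on a 48 mm red disc. x runs along the bar, y across its thickness, z up; it turns with the knob. A steel finger under the disc points along +x, reaching 66 mm, over a white module (top 62 mm above the bench). Neighbouring knobs are about 0.22 m away.
- red_clamp (a joint): Angle of red knob and finger, rad: 0 = shut, as at the start; grows counter-clockwise seen from above; stop at 1.31 (75 degrees, fully open). Seized: about 0.3 N m to start, fading over the first 0.3 rad to under 0.05 N m; then it turns freely and stays where left. One grasp across the 14 mm bar does the whole turn; grip 25 N or more.
- blue_clamp (a joint): Angle of the blue knob of an otherwise alike clamp, rad: 0 = shut, as at the start; it sits tight (0.3 N m). Leave it shut. The three stations (aluminium plate 170 x 110 mm, fixed) stand side by side in any order, each turned up to 20 degrees from its finger pointing straight away from the robot.
- black_clamp (a joint): Angle of the black knob of an otherwise alike clamp, rad: 0 = shut, as at the start; it sits tight (0.3 N m). Leave it shut. Nothing near the knobs stands higher than they do (116 mm).
Things that resemble listed ones, but are neither listed nor needed, are in the scene too. Leave any green look-alike of the part that bears red_clamp_grip alone.

How it is judged:
By the outcome, as a careful person would: the job done as asked, in the order asked, and still so for the second after the job is handed in, with the robot touching nothing.
It also fails if it takes over 35 s, if anything falls off the work surface, if the arm or the gripper's body presses on something with over 40 N, if the wrist force passes 120 N, or if a joint passes its speed limit or range.

ROBOT

A 6-joint arm with a two-finger parallel gripper is mounted at the origin on the work surface. World frame = base frame: x ahead of the robot, y to its left, z up, the work surface at z = 0. Lengths are in m, angles in degrees, forces in N, time in s.
With the tool pointing down it reaches from about 0.25 to 0.725 m from the base axis. Payload 9.7 kg.
Tool frame: the origin (TCP) lies at the very end of the fingers, on their centre line; the grasp point (between the pads) lies tcp_to_grasp behind it (tcp_to_grasp is the distance from the TCP to the grasp point, in m); z points along the fingers, y is the direction in which the jaws open and shut (so a half turn about z gives the same grasp; the last joint's range is limited). The gripper opens to 85 mm and grips with 20 to 120 N. Pads are 22 mm wide; open, the fingers measure 114 mm over their backs; the gripper's body (76 mm by 85 mm) begins 54 mm behind the grasp point. The pads swing forward as they close: fully open they stand 13 mm farther back than shut.
Start: joints at [66.406, 4.979, 10.078, 95.1, 0, 90], TCP at [0.22, 0.504, 0.231] pointing down, gripper open.
Joint ranges: [-179.16, 179.16], [-48.56, 103.87], [-65.8, 70.77], [-126.05, 130.52], [-82.76, 87.17], [-180, 180]. Speed limits (degrees/s): [127.2, 127.2, 147.25, 180, 180, 180].

INTERFACE

Orientations are given as [roll, pitch, yaw] about the fixed x, y, z axes, in that order (R = Rz(yaw) Ry(pitch) Rx(roll)).
In Python, from workcell import * gives the robot as it stands. The module is installed in compiled form; this text tells all that it offers.
- The arm moves only by the shell command python3 -m pendant 'ROWS' [FORCE]. ROWS is JSON, a list of rows, each a list of 3 entries, a list of its own where there are three numbers: the opening in per cent of the stroke, from 0 (shut) to 100 (fully open), then the shift along the world's x, y, z in mm, then the turn, a rotation vector about the world's x, y, z in degrees. A call has 1 to 20 rows; each row is the pose to reach, as a shift and turn from the pose measured when the call began; what a row does not reach only later rows make up. A row lasts 1/8 s, in which the tool goes at most 62.5 mm and 10.7 degrees, less where a joint would pass 70% of its speed; a pose out of reach is approached as far as the arm can. A call with a gripper value outside its range is refused whole. The fingers move at their own pace and stop on an object; FORCE is the grip in N (left out, the last holds). Time passes only in rows, so rows that repeat a pose let the fingers close. It gives the time, the measured TCP pose, the force and the opening at its end, in the units of the state.
- get_obs(): the state, without advancing time (a new reading comes with each control period).
- camera(name): name is "scene" or "side" or "wrist"; returns a dict with "img" (480x640x3 uint8, red, green, blue), "fx", "fy", "cx", "cy" (pixels), "k1" (the pictures are not rectified: a ray, as slopes to the right and down, at radius r is drawn at 1 + k1 r^2 times it, then the intrinsics apply), "cam_to_world" (4x4, takes a point from camera to world coordinates); the wrist camera has in their place "T_tool_cam" (4x4, takes a point from camera to tool coordinates, whose origin is the TCP and whose axes are the flange's). Camera axes: x right, y down, z forward; pixel columns grow to the right and rows downward; lengths in m; the calibration is good to about 2 mm. A picture is of the moment at which its call begins: read the wrist's pose just before it. There is no depth.
- job_done(): hands the job in, once; it reports no verdict.
Trained networks look in a picture, given as the dict that the camera call returned (one of the last four; its "shot" number tells which), for a name from the list of things; names that differ only in an ending like _2 or _b are one class to them, and where a whole thing is asked for, a point or a joint stands for the part that bears it (a point fixed in the world has none). Each returns a list of dicts, best first, with "confidence" (0 to 1); they miss things now and then, are a little off and sometimes report something else, mostly with a low value. They report only what shows in the picture. A call takes as long as a camera call. They do not tell look-alikes from the thing itself.
- regions_of(picture, label): "region" (480x640 bool, what is visible of it).
- pinpoint(picture, label): "position" ([x, y, z] in m, in world coordinates, good to about 4 mm: a listed point, or the origin of a listed thing).
The state is a dict: "time": time; "q": joint angles; "qd": joint speeds; "joint_efforts": joint torques, N m; "ee_pos": TCP position; "tcp_rot": TCP orientation; "wrist_force": force on the tool from outside, world axes, zero at the start; "torque": the same for the moment, N m; "opening": finger opening in m.
Only numpy, scipy, OpenCV 4.12 (cv2) and the standard library are available. Lean on these libraries where they do the work, as an engineer would, in place of code of your own. Each camera call takes 0.05 s, during which the arm holds its last target. There are 200 camera calls.

## Working session

There is one attempt and no reset: what is moved stays moved. The work goes in short steps, Python scripts to look and compute and a shell command to move; the robot and the scene stay as the last step left them, time stands still between calls to the robot, and variables do not carry over. Pictures are saved under pics/ and viewed, about 8 in all and at most 12, crops included, and the job is handed in when it is done.

```bash
mkdir -p pics; cat > h.py <<'E'
from workcell import *
import numpy as np, cv2
def save(n,im): cv2.imwrite('pics/'+n,im[...,::-1])
E
python3 - <<'E'
from h import *
o=get_obs(); print({k:o[k] for k in('time','ee_pos','tcp_rot','opening')}, tcp_to_grasp)
c=camera("scene"); save('s1.png',c['img'])
for l in("red_clamp_grip","red_clamp","blue_clamp","black_clamp"):
    for r in pinpoint(c,l): print('scene',l,np.round(r['position'],3),r['confidence'])
for r in regions_of(c,"red_clamp_grip"):
    v,u=np.nonzero(r['region']);print('reg',u.mean(),v.mean(),len(u),r['confidence'])
c=camera("side"); save('d1.png',c['img'])
for l in("red_clamp_grip",):
    for r in pinpoint(c,l): print('side',l,np.round(r['position'],3),r['confidence'])
E
```

```text
{'time': 0.0, 'ee_pos': array([0.22004173, 0.50381346, 0.23059481]), 'tcp_rot': array([-1.79925173e+02, -2.43982239e-04,  1.56405222e+02]), 'opening': 0.08545940008969273} 0.0187
scene red_clamp_grip [0.472 0.209 0.104] 0.91
scene red_clamp_grip [ 0.287 -0.324  0.106] 0.66Traceback (most recent call last):
  File "<stdin>", line 5, in <module>
ValueError: it knows: red_clamp_grip
```

```bash
python3 - <<'E'
from h import *
c=camera("scene"); save('s1.png',c['img'])
for r in pinpoint(c,"red_clamp_grip"): 
    print('scene',np.round(r['position'],3),r['confidence'])
    P=np.linalg.inv(c['cam_to_world'])@np.r_[r['position'],1];s=P[:2]/P[2];s=s*(1+c['k1']*(s@s))
    print('px',c['fx']*s[0]+c['cx'],c['fy']*s[1]+c['cy'])
for r in regions_of(c,"red_clamp_grip"):
    v,u=np.nonzero(r['region']);print('reg',u.mean(),v.mean(),len(u),r['confidence'])
c=camera("side"); save('d1.png',c['img'])
for r in pinpoint(c,"red_clamp_grip"): print('side',np.round(r['position'],3),r['confidence'])
E
```

```text
scene [ 0.287 -0.326  0.104] 0.88
px 166.59938786743345 188.23015183546264
reg 462.79453441295544 245.94736842105263 988 0.74
reg 169.16236722306525 199.30804248861912 659 0.7
side [ 0.286 -0.331  0.105] 0.84
side [0.472 0.206 0.106] 0.59
```

View pics/s1.png

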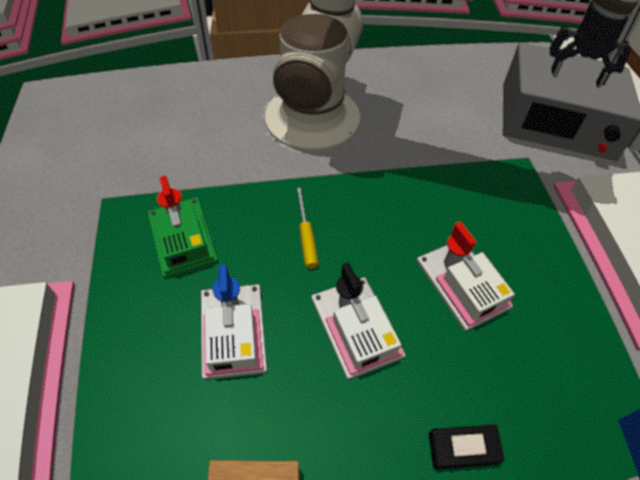

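The candidates are the red knob at (460,240), on an aluminium plate with a white module, and the red knob at (168,190), on a green look-alike plate. I choose (460,240), about (0.472, 0.207). The blue (225,285) and black (349,280) knobs are not wanted. I'll move above it at z≈0.25, turn about +44° and look from close by.

```bash
python3 -m pendant '[[100,[0,0,30],[0,0,0]],[100,[40,-45,40],[0,0,6]],[100,[80,-90,40],[0,0,12]],[100,[120,-140,40],[0,0,18]],[100,[160,-185,40],[0,0,24]],[100,[200,-235,40],[0,0,30]],[100,[230,-270,40],[0,0,36]],[100,[252,-297,40],[0,0,42]],[100,[252,-297,40],[0,0,44]],[100,[252,-297,40],[0,0,44]]]' 30
python3 - <<'E'
from h import *
o=get_obs(); print({k:np.round(o[k],3) for k in('time','q','ee_pos','tcp_rot')})
c=camera("wrist"); save('w1.png',c['img']); print(c['T_tool_cam'])
for r in pinpoint(c,"red_clamp_grip"): print(np.round(r['position'],4),r['confidence'])
E
```

```text
time: 1.6
ee_pos: [0.4719, 0.2072, 0.2711]
tcp_rot: [-180.0, -0.0, -159.7]
wrist_force: [-0.6, -0.2, 0.7]
opening: 0.0857
{'time': np.float64(1.6), 'q': array([ 2.3702e+01,  1.3000e+00,  1.0709e+01,  9.9417e+01, -5.0000e-03,
        3.3530e+00]), 'ee_pos': array([0.472, 0.207, 0.271]), 'tcp_rot': array([-1.79995e+02, -8.00000e-03, -1.59651e+02])}
[[ 2.68526909e-04 -9.53767322e-01 -3.00545874e-01  7.73435908e-02]
 [ 9.99999600e-01 -4.77836406e-07  8.94979999e-04 -1.05940445e-03]
 [-8.53746289e-04 -3.00545994e-01  9.53766940e-01 -1.42147039e-01]
 [ 0.00000000e+00  0.00000000e+00  0.00000000e+00  1.00000000e+00]]
[0.4713 0.2057 0.1064] 0.73
```

View pics/w1.png

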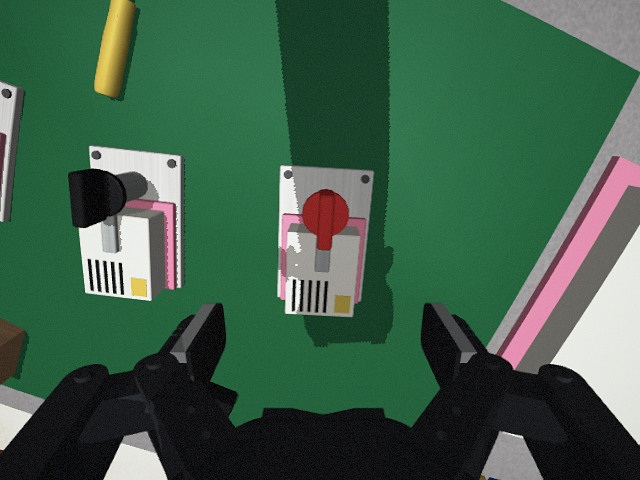

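The wrist view shows the red knob on its aluminium plate with the white module at (326,215), finger pointing down the image, clear of neighbours. The black knob is at (100,195). Next I measure the station's yaw from the plate holes (288,174)/(365,179) and the module edge.

```bash
cat >> h.py <<'E'
from scipy.spatial.transform import Rotation as R
def bp(c,o,uv,z):
    d=np.array([(uv[0]-c['cx'])/c['fx'],(uv[1]-c['cy'])/c['fy']]);s=d.copy()
    for _ in range(10): s=d/(1+c['k1']*(s@s))
    T=np.eye(4);T[:3,:3]=R.from_euler('xyz',o['tcp_rot'],degrees=True).as_matrix();T[:3,3]=o['ee_pos']
    T=T@c['T_tool_cam'];r=T[:3,:3]@[*s,1];return T[:3,3]+r*(z-T[2,3])/r[2]
E
python3 - <<'E'
from h import *
o=get_obs();c=camera("wrist");im=c['img'].astype(int)
a=lambda p,q,z:(lambda d:(np.degrees(np.arctan2(d[1],d[0])),np.linalg.norm(d)))(bp(c,o,q,z)-bp(c,o,p,z))
print('holes',a((288,174),(365,179),.008),'module',a((286,313),(353,316),.062),'plate L',a((281,167),(278,297),.008))
for r in pinpoint(c,"red_clamp_grip"): print(np.round(r['position'],4),r['confidence'])
m=((im[...,0]>90)&(im[...,1]<60)&(im[...,2]<60)).astype(np.uint8)
m[:160]=0;m[280:]=0;m[:,:290]=0;m[:,370:]=0
v,u=np.nonzero(m);print(u.min(),u.max(),v.min(),v.max())
# disc centre from its widest row
w=[(np.ptp(u[v==k]),u[v==k].mean(),k) for k in np.unique(v)];w=max(w);print(w,bp(c,o,w[1:],.08))
save('w2.png',cv2.resize(c['img'][150:330,250:400],(750,900*750//750),interpolation=cv2.INTER_CUBIC)[:600])
E
```

```text
holes (np.float64(106.7371490151498), np.float64(0.09095363527515851)) module (np.float64(107.51091509209333), np.float64(0.07794777700534813)) plate L (np.float64(16.968516728484722), np.float64(0.16829525400544185))
[0.4713 0.2073 0.1071] 0.56
301 348 191 249
(np.int64(46), np.float64(325.0), np.int64(217)) [0.47313797 0.20964048 0.08      ]
```

View pics/w2.png

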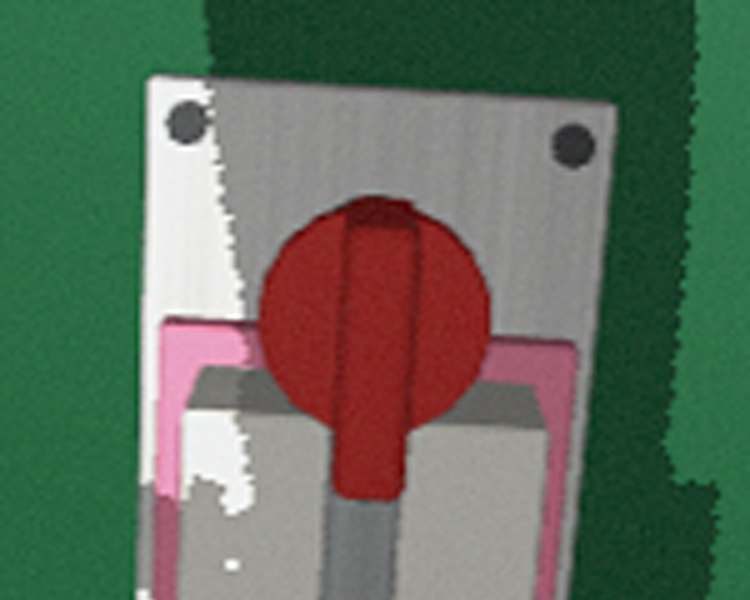

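```bash
python3 - <<'E'
from h import *
o=get_obs();c=camera("wrist")
a,b=bp(c,o,(326.6,195),.116),bp(c,o,(323.6,249.6),.116);d=b-a
print(a,b,(a+b)/2,np.linalg.norm(d),np.degrees(np.arctan2(d[1],d[0])))
print(o['ee_pos'])
E
```

```text
[0.44616337 0.20078083 0.116     ] [0.49449195 0.21603259 0.116     ] [0.47032766 0.20840671 0.116     ] 0.050678081688443934 17.514908103313694
[0.4716468  0.20773424 0.27125703]
```

Measured: bar length 51 mm (52 expected), centre (0.471, 0.208), yaw 17.3°. Descending and gripping.

```bash
python3 -m pendant '[[70,[-1,1,-50],[0,0,-3]],[60,[-1,1,-100],[0,0,-3]],[50,[-1,1,-140],[0,0,-3]],[50,[-1,1,-170],[0,0,-3]],[50,[-1,1,-185],[0,0,-3]],[50,[-1,1,-185],[0,0,-3]]]' 60
python3 -m pendant '[[30,[0,0,0],[0,0,0]],[0,[0,0,0],[0,0,0]],[0,[0,0,0],[0,0,0]],[0,[0,0,0],[0,0,0]],[0,[0,0,0],[0,0,0]]]' 60
```

```text
time: 2.6
ee_pos: [0.4703, 0.2088, 0.0859]
tcp_rot: [-180.0, -0.0, -162.5]
wrist_force: [0.3, 0.3, 0.1]
opening: 0.0428
time: 3.22
ee_pos: [0.471, 0.2091, 0.0874]
tcp_rot: [-180.0, 0.1, -162.5]
wrist_force: [-1.3, 0.2, 6.1]
opening: 0.0132
```

```bash
python3 -m pendant '[[0,[0,0,0],[0,0,7]],[0,[0,0,0],[0,0,14]],[0,[0,0,0],[0,0,20]],[0,[0,0,0],[0,0,20]]]' 60; python3 -c "
from h import *;o=get_obs();print(o['torque'],o['q'])"
```

```text
time: 3.72
ee_pos: [0.4711, 0.2089, 0.0875]
tcp_rot: [-180.0, 0.1, -142.6]
wrist_force: [2.2, -2.3, -2.3]
opening: 0.0131
[-0.20979104  0.12318567  0.50486074] [ 2.39191840e+01 -2.04691498e-01 -1.11730255e+01  7.89457054e+01
 -3.51215449e-03 -1.35222238e+01]
```

```bash
python3 -m pendant '[[0,[0,0,0],[0,0,8]],[0,[0,0,0],[0,0,16]],[0,[0,0,0],[0,0,24]],[0,[0,0,0],[0,0,32]],[0,[0,0,0],[0,0,40]],[0,[0,0,0],[0,0,48]],[0,[0,0,0],[0,0,50]],[0,[0,0,0],[0,0,50]]]'; python3 -c "
from h import *;o=get_obs();print(o['torque'])"
python3 -m pendant '[[0,[0,0,0],[0,0,2]],[0,[0,0,0],[0,0,5]],[0,[0,0,0],[0,0,7]],[0,[0,0,0],[0,0,7]]]'; python3 -c "
from h import *;o=get_obs();print(o['torque'])
c=camera('wrist');save('w3.png',c['img'])"
```

```text
time: 4.72
ee_pos: [0.4712, 0.2088, 0.0875]
tcp_rot: [-180.0, 0.1, -92.7]
wrist_force: [1.7, -1.8, -3.4]
opening: 0.0131
[-0.22637162 -0.45719896  0.00386054]
time: 5.22
ee_pos: [0.4712, 0.2088, 0.0876]
tcp_rot: [-180.0, 0.1, -85.8]
wrist_force: [1.1, -0.1, -3.8]
opening: 0.0129
[ 0.00817475 -0.21772444 -1.34597053]
```

View pics/w3.png

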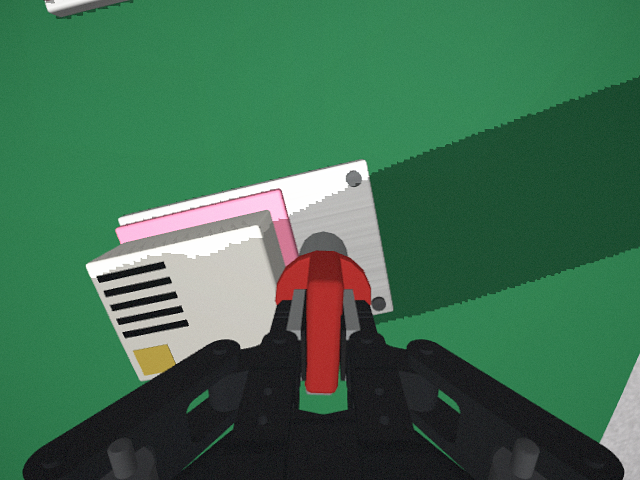

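The knob has turned with the gripper, and the −1.3 N·m reaction says it is on the stop. Releasing and lifting.

```bash
python3 -m pendant '[[50,[0,0,0],[0,0,0]],[50,[0,0,0],[0,0,0]],[50,[0,0,0],[0,0,0]],[50,[0,0,20],[0,0,0]],[50,[0,0,60],[0,0,0]],[60,[0,0,120],[0,0,0]],[60,[0,0,180],[0,0,0]],[60,[0,0,185],[0,0,0]],[60,[0,0,185],[0,0,0]]]'
python3 - <<'E'
from h import *
o=get_obs();c=camera("wrist");save('w4.png',c['img'])
E
```

```text
time: 6.4
ee_pos: [0.4714, 0.209, 0.2726]
tcp_rot: [-179.9, 0.1, -85.8]
wrist_force: [0.0, -0.5, -1.1]
opening: 0.0512
```

View pics/w4.png

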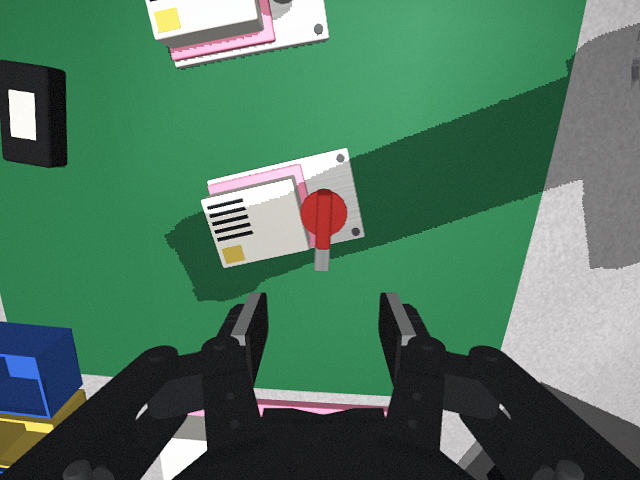

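The finger has swung clear of the module: bar from about (324,193) to (322,248), finger tip at (321,270). I'll check the angle numerically, then check the other clamps.

```bash
python3 - <<'E'
from h import *
o=get_obs();c=camera("wrist")
im=c['img'].astype(int);m=(im[...,0]>90)&(im[...,1]<70)&(im[...,2]<70)
f=lambda k:np.nonzero(m[k,290:360])[0].mean()+290
r=[k for k in range(238,247)];p=np.polyfit(r,[f(k) for k in r],1)
a=bp(c,o,(324,194),.116);b=bp(c,o,(322.3,248),.116);d=b-a;print('bar',np.degrees(np.arctan2(d[1],d[0])),np.linalg.norm(d))
h=bp(c,o,(341,158),.008)-bp(c,o,(356,232),.008);print('holes',np.degrees(np.arctan2(h[1],h[0])),np.linalg.norm(h))
s=camera("scene")['img'];save('s2.png',s[170:400,140:560])
E
```

```text
bar 92.43733189825431 0.05007039883676205
holes -73.24824305023455 0.09166078960335922
```

View pics/s2.png

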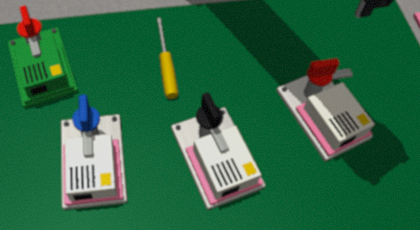

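The bar is at 92.4° and the plate at about 17°, so the knob has turned about 75°. The blue, black and green clamps look unchanged. Handing in.

```bash
python3 -c "
from workcell import *;print(job_done())"
```

```text
the job is handed in; nothing more can be done
None
```

The red clamp is open and the job is handed in. I gripped the bar of the red knob on the aluminium plate and broke it loose with a 20° counter-clockwise twist. I then turned it on until it reached its stop, let go and lifted clear. It took about 6.5 s.

**Last checks:**
- **At the stop:** the reaction torque rose to about −1.3 N·m at the end of the turn.
- **Angle:** after release the bar measured 92.4° against the plate's roughly 17°, so it turned about 75°. The finger is clear of the module.
- **Other clamps:** blue, black and the green-plate look-alike look unchanged in the scene camera, which I checked by eye only.
- **Contact:** the gripper is about 16 cm above the knob, with wrist force near zero.

**One oddity:** after the first twist, the vertical torque read +0.5 N·m, the opposite sign to what I expected. I did not look into it. The later picture shows the knob had turned with the gripper.

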